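Fit the snoot to the lamp head

TASK

Fit the black snoot to the lamp head that stands face up on its floor plate: feel for where its two lugs drop into the gaps of the bayonet ring, press it down against the spring, give it a quarter turn clockwise (seen from above) up to the stop, and let it spring up so that it is locked. Do not force it, and leave the other things on the bench where they are.

Things in the scene. Friction and masses are not known exactly. Their poses are not given: they have to be found in the camera images.
- snoot: Loose black light-shaping cone (snoot), 0.15 to 0.31 kg, upright on the bench. Origin: centre of its underside; z up its axis. From below: pilot 84 mm wide, z 0 to 22 mm, foot chamfered 3 mm; flange 112 mm wide, z 22 to 27; cone to z 62; round ribbed tube 56 mm wide, z 62 to 118. A raised aluminium mark on the flange stands above each lug.
- snoot_grip (a point): On the snoot's axis, 98 mm above its underside: where to hold its round 56 mm tube, from any side.
- snoot_lugs (a point): On the snoot's axis, 5 mm above its underside, at the bottom of its two aluminium lugs. The lugs stick out of the pilot along the snoot's own +x and -x to 50 mm from the axis; each is 36 degrees wide and 5 mm thick (z 5 to 10 mm). They are alike: half a turn makes no difference.
- lamp_head: LED lamp head, face up in a yoke on a floor plate of 170 x 150 mm, fixed to the bench. Origin: centre of the plate's underside, z up, x along the 170 mm side away from the control panel. On its top a knurled aluminium bayonet ring, 120 mm outside, top face at z 112 mm, clamped at an angle that is NOT measured; it withstands 8 N m.
- mount (a point): Centre of the bayonet ring's top face, axes as the head's. Bore 88 mm wide with two gaps, half a turn apart, for the lugs, each 52 degrees wide, out to 52 mm from the axis; the gaps' middles lie up to 0.6 rad either way of the head's +x and -x. Clockwise of each gap (seen from above) runs a lip 8 mm thick, then a pocket, where the lip is 4 mm thick, with a stop. Anticlockwise of a gap is solid.
- mount_floor (a point): Centre of the pressure ring's free top, 10 mm under mount. Height of the snoot's origin above this point: +5 mm with the lugs on top of the ring (pilot already in the bore); 0 dropped into the gaps; below -8 lugs pass under the lips (flange stops at -12); turned 76 to 92 degrees clockwise from there the lugs meet the stop; let go, -4 locked in the pockets (-8 if not turned far enough).
- pressure_ring (a joint): Grey sprung ring inside the mount on which the pilot's foot rests: how far it is pressed down (m), 0 free to 0.0125. It pushes up with 4 N at first and 0.8 N more for each mm, about 12 N when the lugs pass under the lips.
- crimp_box: Bystander: orange carton 195 x 108 x 36 mm, at the right; origin at the centre of its underside.
- tape_measure: Bystander: dark tape measure with a yellow-green top, 68 x 74 x 37 mm, at the back; origin at its underside.
- multimeter: Bystander: multimeter lying on its back, 135 x 68 x 42 mm, at the back; origin at the centre of its underside.

How it is judged (in metres and radians):
At the end, for the whole second after the job is handed in: The snoot is locked in the bayonet: its origin 12.2 to 16.2 mm below the ring's top face (sprung up into the pockets), within 5 mm of the mount's axis, upright within 0.08 rad, and at rest (z of snoot in the frame of mount between -0.0162 and -0.0122 m and horizontal distance between snoot and mount below 0.005 m and angle between snoot's own z axis and vertical below 0.08 rad and linear speed of snoot below 0.02 m/s); the robot touches nothing.
It fails at once if the snoot was forced: more than 80 N between it and the lamp head (contact force between snoot and lamp_head above 80 N).
It fails at once if a bystander was moved by more than 30 mm (distance of any of crimp_box, tape_measure, multimeter from where it was at the start of the episode above 0.03 m).
It also fails if it takes over 61 s, if anything falls off the work surface, if the arm or the gripper's body presses on something with over 40 N, if the wrist force passes 120 N, or if a joint passes its speed limit or range.

ROBOT

A 7-joint arm with a two-finger parallel gripper is mounted at the origin on a cart in front of the work surface, level with it; the furniture and walls round the work are solid. World frame = base frame: x ahead of the robot, y to its left, z up, the work surface at z = 0. Lengths are in mm, angles in rad, forces in N, time in s.
With the tool pointing down it reaches from about 425 to 875 mm from the base axis. Payload 4.7 kg.
Tool frame: the origin (TCP) lies at the very end of the fingers, on their centre line; the grasp point (between the pads) lies 19 mm behind it; z points along the fingers, y is the line along which they close (so a half turn about z gives the same grasp; the last joint's range is limited). The gripper opens to 87 mm and grips with 3 to 60 N. Pads are 19 mm wide; open, the fingers measure 117 mm over their backs; the gripper's body (75 mm by 190 mm) begins 51 mm behind the grasp point.
Start: joints at [-1.107, 0.321, -0.07, 1.45, 0.023, 1.371, -0.057], TCP at [282.642, 585.357, 194.387] pointing down, gripper open.
Joint ranges: [-2.86, 2.86], [-0.3, 2.09], [-1.38, 1.24], [0.06, 2.45], [-1.56, 4.7], [0.09, 2.05], [-2.69, 2.69]. Speed limits (rad/s): [2.57, 2.57, 3.14, 3.14, 3.14, 3.14, 3.14].

INTERFACE

Orientations are given as a unit quaternion [x, y, z, w].
In Python, from bench import bot gives the robot as it stands.
- The arm moves only by the tool shift_gripper, called as name(argument=value, ...), one argument or row to a line, values as JSON. Schema: {"type":"object","properties":{"steps":{"type":"array","items":{"type":"array","items":{"type":"array","items":{"type":"number"},"minItems":7,"maxItems":7},"minItems":1,"maxItems":12},"minItems":1,"maxItems":1},"squeeze":{"type":"number"},"only":{"type":"string"},"quiet":{"type":"boolean"},"lines":{"type":"string"}},"required":["steps"],"additionalProperties":false}. steps is a list that holds a single list of rows (three levels of brackets), with 1 to 12 rows, each of 7 numbers: dx, dy, dz in mm, then a rotation vector rx, ry, rz in rad, then the finger opening in mm; each row shifts and turns the commanded pose from where the row before left it, along the tool's axes as they then stand; what a row does not reach is not made up. A row lasts 1/8 s, in which the tool goes at most 62.5 mm and 0.188 rad, less where a joint would pass 70% of its speed; a pose out of reach is approached as far as the arm can. The fingers move at their own pace and stop on an object; squeeze is the grip in N (left out, the last holds). Time passes only in rows, so rows that do not move let the fingers close. The tool returns the time, the measured TCP pose, the force, the opening and the grip force at its end. only (a regular expression) keeps the lines of the reply that match it, lines (a string "A,B") keeps lines A to B, and quiet returns only ok. Input that does not fit is refused with a message, and nothing moves.
- bot.sense(): the state, without advancing time (a new reading comes with each control period).
- bot.read_camera(name): name is "scene" or "side" or "wrist"; returns a dict with "color" (384x512x3 uint8, blue, green, red), "mtx" (3x3 intrinsics, pixels), "eye" and "attitude" of the camera in the world; the wrist camera has in their place "T_tool_cam" (4x4, takes a point from camera to tool coordinates, whose origin is the TCP and whose axes are the flange's). Camera axes: x right, y up, looking along -z (the intrinsics and any distortion apply to the point x, -y, -z); pixel columns grow to the right and rows downward; lengths in mm; the calibration is good to about 2 mm. A picture is of the moment at which its call begins: read the wrist's pose just before it. There is no depth.
- bot.finish_job(): hands the job in; it is judged then, once.
The state is a dict: "time_s": time; "joint_positions": joint angles; "dq": joint speeds; "tau": joint torques, N m; "tcp_pos": TCP position; "tcp_rot": TCP orientation; "contact_force": force on the tool from outside, world axes, zero at the start; "moment": the same for the moment, N m; "finger_gap": finger opening in mm; "grip_force": force on a finger pad.
Only numpy, scipy, OpenCV 4.12 (cv2) and the standard library are available. Lean on these libraries where they do the work, as an engineer would, in place of code of your own. Each camera call takes 0.05 s, during which the arm holds its last target. There are 200 camera calls.

## Working session

There is one attempt and no reset: what is moved stays moved. The work goes in short steps, Python scripts to look and compute and a tool call to move; the robot and the scene stay as the last step left them, time stands still between calls to the robot, and variables do not carry over. Pictures are saved under pics/ and viewed, at most 10 in all, crops included, and the job is handed in when it is done.

```bash
ls; mkdir -p pics; python3 - <<'E'
from bench import bot
import cv2,json
s=bot.sense();print(s['tcp_pos'],s['tcp_rot'],s['finger_gap'],s['time_s'])
import numpy as np
a=bot.read_camera("scene");b=bot.read_camera("side")
for n,c in(("scene",a),("side",b)):
    print(n,c['mtx'],c['eye'],c['attitude'],[k for k in c])
    cv2.imwrite(f"pics/{n}0.png",c['color'])
E
```

```text
bench.py
pics
[282.39148219 584.76010889 193.25007136] [ 2.22984847e-01  9.74821424e-01 -9.60700850e-04 -1.63984710e-04] 87.2096218632914 0.0
scene [[407.37230714   0.         250.76888494]
 [  0.         407.37230714 192.89901783]
 [  0.           0.           1.        ]] [-136.67003758 -585.41574198  981.70844867] [ 0.33455895 -0.18782452 -0.44873877  0.80710952] ['color', 'mtx', 'eye', 'attitude']
side [[424.62314205   0.         251.97809973]
 [  0.         424.62314205 192.02200917]
 [  0.           0.           1.        ]] [-254.45201717 -738.2880372   988.11470209] [ 0.37921457 -0.2031824  -0.40629202  0.80612655] ['color', 'mtx', 'eye', 'attitude']
```

View pics/scene0.png

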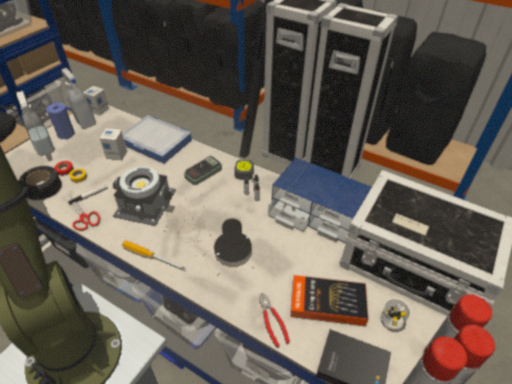

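View pics/side0.png

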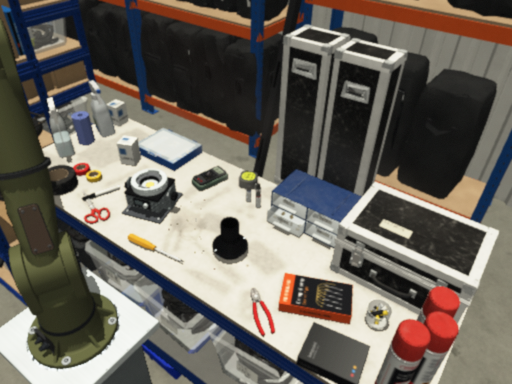

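```bash
cat > h.py <<'E'
import numpy as np,cv2
from scipy.spatial.transform import Rotation as R
def ray(c,u,v,z):
    d=R.from_quat(c['attitude']).as_matrix()@(np.array([1,-1,-1])*(np.linalg.inv(c['mtx'])@[u,v,1]))
    e=np.array(c['eye']);return e+d*(z-e[2])/d[2]
def proj(c,P):
    p=(np.atleast_2d(P)-c['eye'])@R.from_quat(c['attitude']).as_matrix()*[1,-1,-1]
    q=p@c['mtx'].T;return q[:,:2]/q[:,2:]
E
python3 - <<'E'
from bench import bot
from h import *
im=[]
for n in("scene","side"):
    c=bot.read_camera(n);img=c['color']
    f,m=((232,245),(145,188)) if n=="scene" else ((231,242),(150,188))
    print(n,'flange',ray(c,*f,25)[:2],'ring',ray(c,m[0],m[1]-6,112)[:2])
    for x,y in(f,m):
        im.append(cv2.resize(img[y-38:y+37,x-50:x+50],(400,300),interpolation=cv2.INTER_CUBIC)); print(x-50,y-38)
cv2.imwrite("pics/crop1.png",np.vstack([np.hstack(im[:2]),np.hstack(im[2:])]))
E
```

```text
scene flange [ 467.15332732 -149.45101501] ring [474.07721077 176.47958454]
182 207
95 150
side flange [ 476.03892617 -149.79811766] ring [465.73539618 185.41201885]
181 204
100 150
```

View pics/crop1.png

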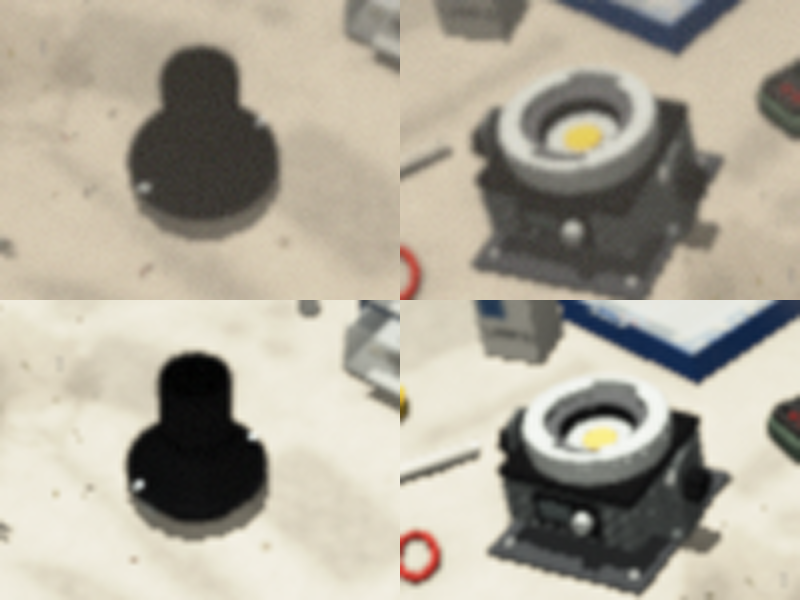

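```bash
python3 - <<'E'
from bench import bot
from h import *
for n,m1,m2,r,t in(("scene",(182+145/4,207+187/4),(182+260/4,207+120/4),(139.4,180.2),(182+200/4,207+66/4)),("side",(181+139/4,204+185/4),(181+254/4,204+136/4),(149,180.8),(181+195/4,204+72/4))):
    c=bot.read_camera(n)
    a,b=ray(c,*m1,28),ray(c,*m2,28);d=b-a
    print(n,(a+b)[:2]/2,np.hypot(*d[:2]),np.arctan2(d[1],d[0]),'ring',ray(c,*r,112)[:2],'tubetop',ray(c,*t,118)[:2])
    bx=ray(c,*(232,245),0)
    # lamp plate corners
    if n=="scene": P=[(95+80/4,150+265/4),(95+235/4,150+290/4),(95+320/4,150+158/4)]
    else: P=[(100+90/4,150+250/4),(100+240/4,150+292/4),(100+330/4,150+180/4)]
    for p in P: print(ray(c,*p,5)[:2])
w=bot.read_camera("wrist");print(w['T_tool_cam'],w['mtx']); 
s=bot.sense();print(s['tcp_pos'],R.from_quat(s['tcp_rot']).as_matrix())
E
```

```text
scene [ 465.96290824 -153.48851836] 103.18530532064648 -0.37206532245008184 ring [470.99554888 196.86918094] tubetop [ 471.27746796 -150.00788425]
[377.82771871 242.53388792]
[423.37358701 119.35720174]
[575.37963015 157.63059854]
side [ 465.68852041 -155.44489834] 102.82082236795239 -0.38716776130378144 ring [468.30205973 192.90459361] tubetop [ 468.39648828 -152.43910726]
[377.13549062 246.842368  ]
[417.3400225  106.73688218]
[571.08400866 148.6611673 ]
[[-5.84437868e-04  9.62595917e-01  2.70940509e-01  7.40052651e+01]
 [ 9.99999430e-01  8.04600776e-04 -7.01511517e-04  1.52701229e+00]
 [-8.93271066e-04  2.70939944e-01 -9.62595839e-01 -1.90523844e+02]
 [ 0.00000000e+00  0.00000000e+00  0.00000000e+00  1.00000000e+00]] [[303.49415481   0.         249.66440731]
 [  0.         303.49415481 190.46374774]
 [  0.           0.           1.        ]]
[282.58376991 585.24142274 194.12196529] [[-9.00535980e-01  4.34781474e-01 -1.34345730e-04]
 [ 4.34781495e-01  9.00535919e-01 -3.31896110e-04]
 [-2.33191251e-05 -3.57295426e-04 -9.99999936e-01]]
```

shift_gripper(
  steps=[
    [[-23, -15, -8, 0, 0, 0, 87], [-46, -30, -8, 0, 0, 0, 87], [-46, -30, -8, 0, 0, 0, 87], [-46, -30, -6, 0, 0, 0, 87], [-46, -30, 0, 0, 0, 0, 87], [-46, -30, 0, 0, 0, 0, 87], [-46, -30, 0, 0, 0, 0, 87], [-46, -30, 0, 0, 0, 0, 87], [-46, -30, 0, 0, 0, 0, 87], [-21, -14, 0, 0, 0, 0, 87], [0, 0, 0, 0, 0, 0, 87]],
  ],
)

```text
time_s: 1.72
tcp_pos: [537.7, 161.3, 224.5]
tcp_rot: [0.225, 0.974, -0.0, 0.0]
contact_force: [-0.4, -0.2, -0.9]
finger_gap: 87.0
grip_force: 0.0
```

```bash
python3 - <<'E'
from bench import bot
from h import *
s=bot.sense();w=bot.read_camera("wrist");cv2.imwrite("pics/w1.png",w['color'])
print(s['tcp_pos'],R.from_quat(s['tcp_rot']).as_matrix(),s['joint_positions'])
np.savez("w1.npz",img=w['color'],p=s['tcp_pos'],q=s['tcp_rot'])
E
```

```text
[537.67240218 161.33579793 224.46042577] [[-8.98343934e-01  4.39292606e-01  4.28536026e-04]
 [ 4.39292373e-01  8.98343986e-01 -5.42407523e-04]
 [-6.23248376e-04 -2.99015900e-04 -9.99999761e-01]] [-0.58553745  0.11636583  0.26946329  1.64116713 -0.03077666  1.38807004
  0.80376183]
```

View pics/w1.png

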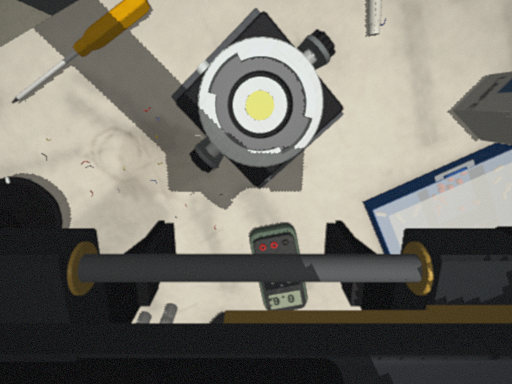

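```bash
cat >> h.py <<'E'
def wpix(w,p,q,u,v,z,wd):
    T=w['T_tool_cam'];Q=R.from_quat(q).as_matrix()
    d=Q@T[:3,:3]@(np.array([1,-1,-1])*(np.linalg.inv(w['mtx'])@[u,v,1]))
    e=Q@T[:3,3]+p
    return e+d*(z-e[2])/d[2]
E
python3 - <<'E'
from h import *
im=np.load("w1.npz")['img'][28:178,185:335]
cv2.imwrite("pics/w1c.png",cv2.resize(im,(600,600),interpolation=cv2.INTER_CUBIC))
E
```

```text
(no output)
```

View pics/w1c.png

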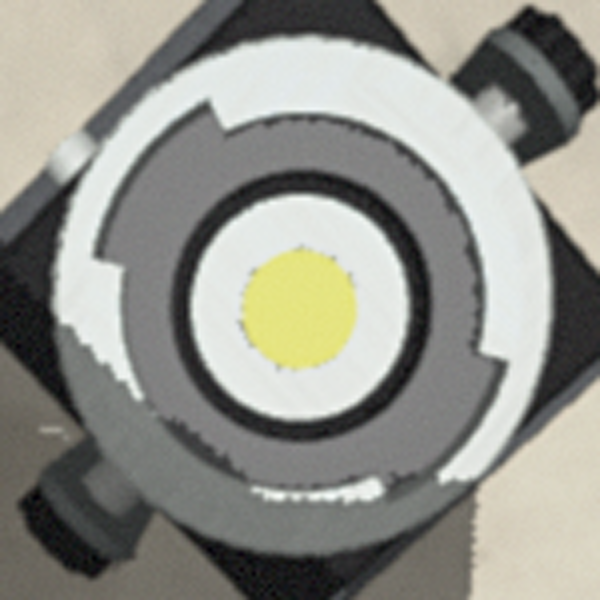

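```bash
python3 - <<'E'
from bench import bot
from h import *
w=bot.read_camera("wrist");D=np.load("w1.npz");p,q=D['p'],D['q']
f=lambda x,y,z=112:wpix(w,p,q,185+x/4,28+y/4,z,0)[:2]
th=[f(*a) for a in((303,35),(303,555),(53,295),(552,295))]
print(th,(th[0]+th[1])/2,(th[2]+th[3])/2)
c=np.mean(th,0)
for a in((212,98),(97,260),(503,362),(440,482)):
    d=f(*a)-c;print(np.hypot(*d),np.arctan2(d[1],d[0]))
x=f(0,242)-f(240,0)  # plate edge left->top
print(x,np.arctan2(x[1],x[0]))
# snoot in scene/side refined: ring seen in scene for bias
E
```

```text
[array([422.87606779, 230.67293729]), array([531.10984479, 178.99257054]), array([447.63710084, 152.49988559]), array([500.20759195, 259.84808141])] [476.99295629 204.83275392] [473.92234639 206.1739835 ]
49.904192906424754 3.127252131324184
49.95443696773358 -2.2207934141918555
50.76272934711337 0.836866859363664
55.335374672783644 0.2218502080927917
[ 21.37464097 -73.98998259] -1.289567154770755
```

shift_gripper(
  steps=[
    [[-10, -24, 0, 0, 0, 0, 87], [-20, -43, 0, 0, 0, 0, 87], [-20, -43, 0, 0, 0, 0, 87], [-20, -43, 8, 0, 0, 0, 87], [-20, -43, 12, 0, 0, 0, 87], [-20, -43, 12, 0, 0, 0, 87], [-20, -43, 12, 0, 0, 0, 87], [-20, -42, 10, 0, 0, 0, 87], [0, 0, 0, 0, 0, 0, 87]],
  ],
)

```text
time_s: 2.95
tcp_pos: [529.8, -195.5, 169.6]
tcp_rot: [0.225, 0.974, -0.001, -0.001]
contact_force: [0.1, 1.5, 0.6]
finger_gap: 86.9
grip_force: 0.0
```

```bash
python3 - <<'E'
from bench import bot
from h import *
s=bot.sense();w=bot.read_camera("wrist");cv2.imwrite("pics/w2.png",cv2.resize(w['color'][0:240,80:400],(800,600),interpolation=cv2.INTER_CUBIC))
print(s['tcp_pos'],s['tcp_rot'],s['joint_positions'])
np.savez("w2.npz",img=w['color'],p=s['tcp_pos'],q=s['tcp_rot'])
E
```

```text
[ 529.77433592 -195.50132747  169.59794114] [ 2.25032343e-01  9.74350795e-01 -7.43990769e-04 -6.47497143e-04] [-0.19919327  0.16449297  0.56411611  1.71993982 -0.08968035  1.28447304
  1.50112948]
```

View pics/w2.png

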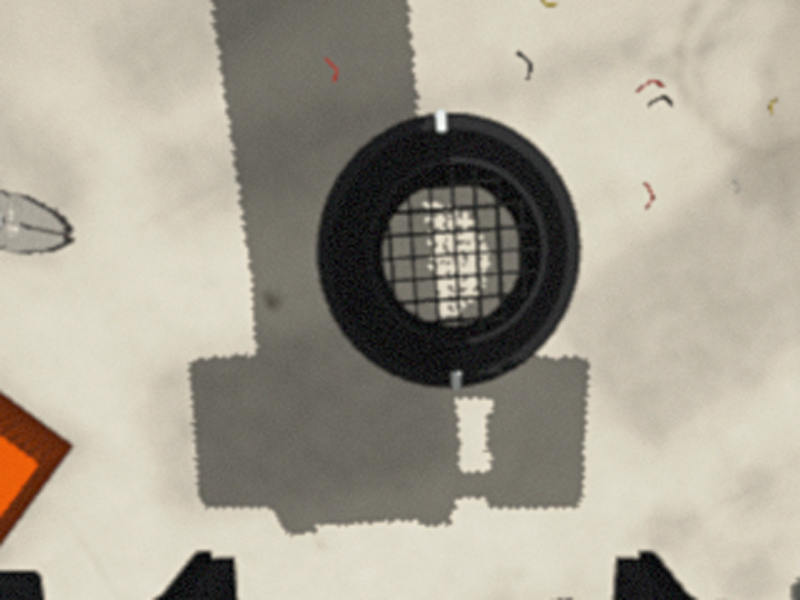

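```bash
python3 - <<'E'
from bench import bot
from h import *
w=bot.read_camera("wrist");D=np.load("w2.npz");p,q=D['p'],D['q']
f=lambda x,y,z:wpix(w,p,q,80+x/2.5,y/2.5,z,0)[:2]
a,b=f(441,121,28),f(457,379,28);d=b-a
print((a+b)/2,np.hypot(*d),np.arctan2(d[1],d[0]))
e=[f(318,250,27),f(580,250,27),f(449,112,27),f(449,387,27)];print((e[0]+e[1])/2,(e[2]+e[3])/2,np.hypot(*(e[0]-e[1])),np.hypot(*(e[2]-e[3])))
c=np.mean(e,0)
Q=R.from_quat(q).as_matrix();print('tool delta',Q.T@(np.r_[c,79]-p))
print(R.from_quat(q).as_rotvec())
E
```

```text
[ 465.96873179 -150.82540835] 104.24622724457137 -0.3811266757275655
[ 463.83545261 -149.94479215] [ 466.00845403 -150.97438523] 110.2679067047044 111.14518608612201
tool delta [77.95194474 12.1985919  90.64913329]
[-7.06668689e-01 -3.05975216e+00  2.33635296e-03]
```

shift_gripper(
  steps=[
    [[26, 4, 0, 0, 0, 0, 87], [39, 6, 0, 0, 0, 0, 87], [13, 2.2, 0, 0, 0, 0, 87], [0, 0, 30, 0, 0, 0, 87], [0, 0, 35, 0, 0, 0, 87], [0, 0, 20, 0, 0, 0, 87], [0, 0, 5.6, 0, 0, 0, 87], [0, 0, 0, 0, 0, 0, 87]],
  ],
)

```text
time_s: 4.05
tcp_pos: [466.7, -147.6, 80.2]
tcp_rot: [0.222, 0.975, 0.0, 0.0]
contact_force: [0.4, 0.4, -0.2]
finger_gap: 86.9
grip_force: 0.0
```

shift_gripper(
  steps=[
    [[0, 0, 0, 0, 0, 0, 50], [0, 0, 0, 0, 0, 0, 50], [0, 0, 0, 0, 0, 0, 50], [0, 0, 0, 0, 0, 0, 50], [0, 0, 0, 0, 0, 0, 50]],
  ],
  squeeze=45,
)

```text
time_s: 4.68
tcp_pos: [466.1, -148.8, 80.1]
tcp_rot: [0.223, 0.975, -0.0, 0.0]
contact_force: [-1.3, -1.9, 2.5]
finger_gap: 55.0
grip_force: 45.0
```

```bash
python3 - <<'E'
from bench import bot
from h import *
s=bot.sense();w=bot.read_camera("side")
cv2.imwrite("pics/s2.png",cv2.resize(w['color'][130:280,150:350],(800,600),interpolation=cv2.INTER_CUBIC))
print(s['tcp_pos'],s['tcp_rot'],s['contact_force'],s['joint_positions'])
E
```

```text
[ 466.07170923 -148.83787126   80.08855561] [ 2.23231220e-01  9.74765431e-01 -2.97300748e-04  2.96681912e-04] [-1.30503697 -1.90281608  2.47535277] [-0.25975958  0.06750967  0.53558808  1.99893548 -0.03831793  1.08425903
  1.4132701 ]
```

shift_gripper(
  steps=[
    [[0, 0, -10, 0, 0, 0, 50], [0, 0, -35, 0, 0, 0, 50], [0, 0, -45, 0, 0, 0, 50], [0, 0, -45, 0, 0, 0, 50], [0, 0, -15, 0, 0, 0, 50], [8, 18, 0, 0, 0, 0, 50], [16, 36, 0, 0, 0, 0, 50], [16, 36, 0, 0, 0, 0, 50], [16, 36, 0, 0, 0, 0, 50], [16, 36, 0, 0, 0, 0, 50]],
  ],
)

```text
time_s: 5.98
tcp_pos: [470.5, 30.6, 228.2]
tcp_rot: [0.223, 0.975, -0.0, -0.001]
contact_force: [0.2, -0.2, -2.9]
finger_gap: 55.0
grip_force: 44.9
```

shift_gripper(
  steps=[
    [[16, 36, 0, 0, 0, 0, 50], [16, 36, 0, 0, 0, 0, 50], [16, 36, 0, 0, 0, 0, 50], [16, 36, 0, 0, 0, 0, 50], [9.7, 17.1, 0, 0, 0, 0, 50], [0, 0, 0, 0, 0, -0.16, 50], [0, 0, 0, 0, 0, -0.16, 50], [0, 0, 0, 0, 0, -0.16, 50], [0, 0, 0, 0, 0, -0.16, 50], [0, 0, 0, 0, 0, -0.166, 50], [0, 0, 0, 0, 0, 0, 50], [0, 0, 0, 0, 0, 0, 50]],
  ],
)

```text
time_s: 7.48
tcp_pos: [475.1, 205.6, 229.3]
tcp_rot: [-0.176, 0.984, -0.0, -0.0]
contact_force: [1.0, -0.1, -2.4]
finger_gap: 55.0
grip_force: 44.9
```

```bash
python3 - <<'E'
from bench import bot
from h import *
im=[]
for n in("scene","side"):
    c=bot.read_camera(n);x,y=(145,170) if n=="scene" else (150,170)
    im.append(cv2.resize(c['color'][y-50:y+50,x-50:x+50],(400,400),interpolation=cv2.INTER_CUBIC)); print(x-50,y-50)
cv2.imwrite("pics/s3.png",np.hstack(im))
s=bot.sense();print(s['tcp_pos'],s['tcp_rot'],s['contact_force'],s['joint_positions'],s['moment'])
E
```

```text
95 120
100 120
[475.15712985 205.92049847 229.55477109] [-1.76180243e-01  9.84357905e-01 -6.85886827e-05 -1.77838561e-04] [ 0.08573859 -0.1892011  -2.88456926] [-0.59126118  0.02224363  0.1334599   1.72659438 -0.00297301  1.39333292
  1.46769766] [0.07788546 0.02770357 0.02143706]
```

View pics/s3.png

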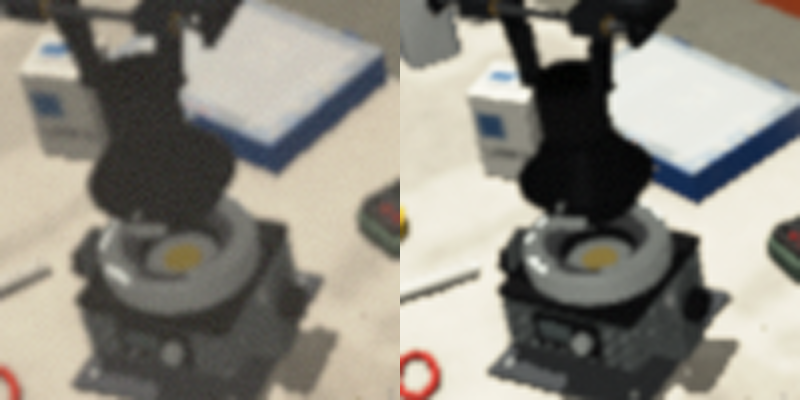

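```bash
python3 - <<'E'
from bench import bot
from h import *
t=np.linspace(0,6.283,200)
for n,o in(("scene",(95,120)),("side",(100,120))):
    c=bot.read_camera(n)
    for nm,r,P in(("flange",56,(475.2,205.9,176.4)),("ring",60,(475.5,205.5,112)),("ring-alt",60,(470,196,112))):
        q=(proj(c,np.c_[P[0]+r*np.cos(t),P[1]+r*np.sin(t),0*t+P[2]])-o)*4
        print(n,nm,q.min(0).round(),q.max(0).round())
E
```

```text
scene flange [ 80. 124.] [232. 221.]
scene ring [ 95. 183.] [251. 287.]
scene ring-alt [ 99. 191.] [256. 296.]
side flange [111. 133.] [250. 212.]
side ring [119. 192.] [264. 278.]
side ring-alt [122. 199.] [267. 286.]
```

shift_gripper(
  steps=[
    [[0, 0, 12, 0, 0, 0, 50], [0, 0, 14, 0, 0, 0, 50], [0, 0, 6, 0, 0, 0, 50], [0, 0, 3, 0, 0, 0, 50], [0, 0, 0, 0, 0, 0, 50]],
  ],
)

```text
time_s: 8.3
tcp_pos: [475.3, 206.2, 194.7]
tcp_rot: [-0.177, 0.984, -0.0, -0.0]
contact_force: [0.4, 0.1, -3.4]
finger_gap: 54.7
grip_force: 44.9
```

shift_gripper(
  steps=[
    [[0, 0, 2, 0, 0, 0, 50], [0, 0, 2, 0, 0, 0, 50], [0, 0, 0, 0, 0, 0, 50]],
  ],
)

```text
time_s: 8.68
tcp_pos: [475.2, 206.2, 190.7]
tcp_rot: [-0.177, 0.984, 0.0, -0.0]
contact_force: [-0.3, 0.4, -2.3]
finger_gap: 54.8
grip_force: 44.9
```

shift_gripper(
  steps=[
    [[0, 0, 2, 0, 0, 0, 50], [0, 0, 2, 0, 0, 0, 50], [0, 0, 0, 0, 0, 0, 50]],
  ],
)

```text
time_s: 9.05
tcp_pos: [475.1, 206.1, 186.5]
tcp_rot: [-0.177, 0.984, -0.0, -0.0]
contact_force: [0.6, 0.4, -3.4]
finger_gap: 54.6
grip_force: 44.9
```

shift_gripper(
  steps=[
    [[0, 0, 1.5, 0, 0, 0, 50], [0, 0, 1.5, 0, 0, 0, 50], [0, 0, 0, 0, 0, 0, 50]],
  ],
)

```text
time_s: 9.43
tcp_pos: [475.1, 206.2, 183.6]
tcp_rot: [-0.177, 0.984, -0.0, -0.0]
contact_force: [0.1, -0.4, -1.9]
finger_gap: 55.0
grip_force: 44.9
```

shift_gripper(
  steps=[
    [[0, 0, 1, 0, 0, 0, 50], [0, 0, 1, 0, 0, 0, 50], [0, 0, 0, 0, 0, 0, 50]],
  ],
)

```text
time_s: 9.8
tcp_pos: [475.5, 206.3, 182.1]
tcp_rot: [-0.177, 0.984, 0.0, 0.0]
contact_force: [0.5, -0.1, -0.3]
finger_gap: 54.7
grip_force: 44.9
```

shift_gripper(
  steps=[
    [[0, 0, 1.5, 0, 0, 0, 50], [0, 0, 1.5, 0, 0, 0, 50], [0, 0, 0, 0, 0, 0, 50]],
  ],
)

```text
time_s: 10.18
tcp_pos: [475.6, 206.3, 179.3]
tcp_rot: [-0.177, 0.984, 0.0, 0.001]
contact_force: [-0.3, -0.8, 2.8]
finger_gap: 54.9
grip_force: 45.0
```

shift_gripper(
  steps=[
    [[0, 0, 1.5, 0, 0, 0, 50], [0, 0, 1.5, 0, 0, 0, 50], [0, 0, 1.5, 0, 0, 0, 50], [0, 0, 0, 0, 0, 0, 50]],
  ],
)

```text
time_s: 10.68
tcp_pos: [475.8, 206.3, 174.9]
tcp_rot: [-0.177, 0.984, 0.0, 0.001]
contact_force: [-0.2, -0.7, 6.6]
finger_gap: 55.1
grip_force: 45.0
```

shift_gripper(
  steps=[
    [[0, 0, 1.5, 0, 0, 0, 50], [0, 0, 1, 0, 0, 0, 50], [0, 0, 0, 0, 0, 0, 50]],
  ],
)

```text
time_s: 11.05
tcp_pos: [476.0, 206.4, 172.8]
tcp_rot: [-0.177, 0.984, 0.0, 0.001]
contact_force: [-0.3, -1.5, 8.8]
finger_gap: 54.8
grip_force: 45.0
```

shift_gripper(
  steps=[
    [[0, 0, 0.7, 0, 0, 0.05, 50], [0, 0, 0, 0, 0, 0.1, 50], [0, 0, 0, 0, 0, 0.1, 50], [0, 0, 0, 0, 0, 0, 50]],
  ],
)

```text
time_s: 11.55
tcp_pos: [475.0, 207.2, 172.1]
tcp_rot: [-0.053, 0.999, 0.001, 0.0]
contact_force: [-2.7, -0.7, 9.7]
finger_gap: 54.7
grip_force: 44.9
```

```bash
python3 -c "
from bench import bot
print(bot.sense()['moment'])"
```

```text
[0.29406374 0.617505   0.03705472]
```

shift_gripper(
  steps=[
    [[0, 0, 0, 0, 0, 0.1, 50], [0, 0, 0, 0, 0, 0.1, 50], [0, 0, 0, 0, 0, 0.1, 50], [0, 0, 0, 0, 0, 0, 50]],
  ],
)

```text
time_s: 12.05
tcp_pos: [475.3, 207.0, 172.0]
tcp_rot: [0.097, 0.995, 0.001, 0.0]
contact_force: [-1.7, 0.4, 7.6]
finger_gap: 54.8
grip_force: 44.9
```

```bash
python3 -c "
from bench import bot
print(bot.sense()['moment'])"
```

```text
[0.2012694  0.38036956 0.00189218]
```

```bash
m(){ python3 -c "
from bench import bot
print(bot.sense()['moment'])"; }
```

shift_gripper(
  steps=[
    [[0, 0, 0, 0, 0, 0.12, 50], [0, 0, 0, 0, 0, 0.12, 50], [0, 0, 0, 0, 0, 0.12, 50], [0, 0, 0, 0, 0, 0.12, 50], [0, 0, 0, 0, 0, 0.12, 50], [0, 0, 0, 0, 0, 0.1, 50], [0, 0, 0, 0, 0, 0, 50]],
  ],
)

```text
time_s: 12.92
tcp_pos: [476.2, 206.6, 172.3]
tcp_rot: [0.432, 0.902, 0.001, 0.001]
contact_force: [-0.6, -0.4, 7.4]
finger_gap: 54.8
grip_force: 45.0
```

```bash
m
```

```text
[-0.11861185 -0.06723189 -0.01933535]
```

shift_gripper(
  steps=[
    [[0, 0, 0, 0, 0, 0.05, 50], [0, 0, 0, 0, 0, 0.05, 50], [0, 0, 0, 0, 0, 0, 50]],
  ],
)

```text
time_s: 13.3
tcp_pos: [476.4, 206.5, 172.4]
tcp_rot: [0.477, 0.879, 0.001, 0.001]
contact_force: [-0.5, -0.7, 7.3]
finger_gap: 54.8
grip_force: 45.0
```

```bash
m
```

```text
[-0.12520993 -0.12833351  0.00978218]
```

```bash
m(){ python3 -c "
from bench import bot
print(bot.sense()['moment'])"; }
```

shift_gripper(
  steps=[
    [[0, 0, 0.7, 0, 0, 0.03, 50], [0, 0, 0, 0, 0, 0.03, 50], [0, 0, 0, 0, 0, 0, 50]],
  ],
)

```text
time_s: 13.68
tcp_pos: [476.6, 206.5, 171.9]
tcp_rot: [0.503, 0.864, 0.001, 0.001]
contact_force: [0.1, -1.6, 8.5]
finger_gap: 55.0
grip_force: 45.0
```

```bash
m
```

```text
[-0.19973289 -0.16669413  0.1883709 ]
```

shift_gripper(
  steps=[
    [[0, 0, 0, 0, 0, 0.03, 50], [0, 0, 0, 0, 0, 0.03, 50], [0, 0, 0, 0, 0, 0, 50]],
  ],
)

```text
time_s: 14.05
tcp_pos: [477.6, 206.7, 172.0]
tcp_rot: [0.527, 0.85, 0.002, 0.002]
contact_force: [2.1, -1.5, 7.6]
finger_gap: 54.8
grip_force: 44.9
```

```bash
m
```

```text
[-0.16914076 -0.86353895  1.08767212]
```

shift_gripper(
  steps=[
    [[0, 0, 0, 0, 0, 0.03, 50], [0, 0, 0, 0, 0, 0.03, 50], [0, 0, 0, 0, 0, 0, 50]],
  ],
)

```text
time_s: 14.42
tcp_pos: [476.6, 207.9, 172.1]
tcp_rot: [0.552, 0.834, 0.002, 0.001]
contact_force: [1.1, 0.2, 8.4]
finger_gap: 54.9
grip_force: 45.0
```

```bash
m
```

```text
[ 0.12232109 -0.32239097  1.27880649]
```

```bash
m(){ python3 -c "
from bench import bot
print(bot.sense()['moment'])"; }
```

shift_gripper(
  steps=[
    [[0, 0, 0, 0, 0, -0.04, 50], [0, 0, -1.5, 0, 0, 0, 50], [0, 0, -1.5, 0, 0, 0, 50], [0, 0, 0, 0, 0, 0, 50]],
  ],
)

```text
time_s: 14.92
tcp_pos: [476.9, 207.2, 174.8]
tcp_rot: [0.537, 0.844, 0.002, 0.001]
contact_force: [0.7, 0.7, 6.4]
finger_gap: 55.1
grip_force: 44.9
```

```bash
m
```

```text
[ 0.16732719 -0.5411875  -0.02368836]
```

shift_gripper(
  steps=[
    [[0, 0, -1.5, 0, 0, 0, 50], [0, 0, -1, 0, 0, 0, 50], [0, 0, 0, 0, 0, 0, 50]],
  ],
)

```text
time_s: 15.3
tcp_pos: [476.8, 207.1, 176.6]
tcp_rot: [0.537, 0.844, 0.002, 0.001]
contact_force: [3.4, 1.9, 3.6]
finger_gap: 55.0
grip_force: 44.9
```

```bash
m
```

```text
[ 0.60755097 -1.36561317  0.04160334]
```

shift_gripper(
  steps=[
    [[0, 0, -1, 0, 0, 0, 50], [0, 0, -1, 0, 0, 0, 50], [0, 0, 0, 0, 0, 0, 50]],
  ],
)

```text
time_s: 15.68
tcp_pos: [476.5, 206.9, 176.8]
tcp_rot: [0.537, 0.844, 0.001, 0.001]
contact_force: [5.5, 3.3, -4.5]
finger_gap: 54.9
grip_force: 44.7
```

```bash
m
```

```text
[ 1.13585172e+00 -2.38750666e+00  3.49390959e-04]
```

shift_gripper(
  steps=[
    [[0, 0, 1, 0, 0, 0, 50], [0, 0, 0, 0, 0, 0, 57], [0, 0, 0, 0, 0, 0, 66], [0, 0, 0, 0, 0, 0, 87], [0, 0, 0, 0, 0, 0, 87], [0, 0, 0, 0, 0, 0, 87]],
  ],
)

```text
time_s: 16.42
tcp_pos: [475.0, 206.1, 176.7]
tcp_rot: [0.537, 0.844, -0.0, -0.0]
contact_force: [0.6, -0.4, -0.7]
finger_gap: 84.1
grip_force: 0.0
```

shift_gripper(
  steps=[
    [[0, 0, -20, 0, 0, 0, 87], [0, 0, -40, 0, 0, 0, 87], [0, 0, -40, 0, 0, 0, 87], [0, 0, -10, 0, 0, 0, 87], [-30, 0, 0, 0, 0, 0, 87], [-40, 0, 0, 0, 0, 0, 87], [-10, 0, 0, 0, 0, 0, 87], [0, 0, 0, 0, 0, 0, 87], [0, 0, 0, 0, 0, 0, 87]],
  ],
)

```text
time_s: 17.55
tcp_pos: [508.4, 135.3, 286.5]
tcp_rot: [0.536, 0.844, 0.0, -0.0]
contact_force: [0.0, 0.4, 0.4]
finger_gap: 86.4
grip_force: 0.0
```

```bash
python3 - <<'E'
from bench import bot
from h import *
im=[]
t=np.linspace(0,6.283,200)
for n in("scene","side"):
    c=bot.read_camera(n);x,y=(145,170) if n=="scene" else (150,170)
    for z in (112-18.2+27,112-14.2+27,112-10+27):
        q=(proj(c,np.c_[475.5+56*np.cos(t),205.5+56*np.sin(t),0*t+z])-(x-50,y-50))*4;print(n,z,q.min(0),q.max(0))
    im.append(cv2.resize(c['color'][y-50:y+50,x-50:x+50],(400,400),interpolation=cv2.INTER_CUBIC))
cv2.imwrite("pics/s4.png",np.hstack(im))
s=bot.sense();w=bot.read_camera("wrist");cv2.imwrite("pics/w4.png",w['color']);print(s['tcp_pos'])
E
```

```text
scene 120.8 [ 97.46221631 178.07720409] [243.98426989 275.36409445]
scene 124.8 [ 96.29950083 174.29972819] [243.15971936 271.56609478]
scene 129 [ 95.07302778 170.31578754] [242.29000156 267.55936296]
side 120.8 [122.19471643 186.46576156] [257.90794357 266.45870016]
side 124.8 [121.42505453 182.70905242] [257.38597599 262.61179115]
side 129 [120.61396127 178.75064733] [256.83593571 258.55745139]
[508.54435548 135.19673489 286.66759661]
```

View pics/s4.png

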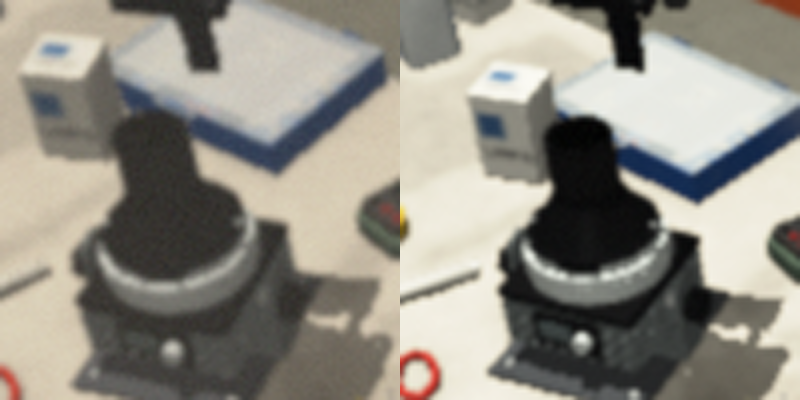

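View pics/w4.png

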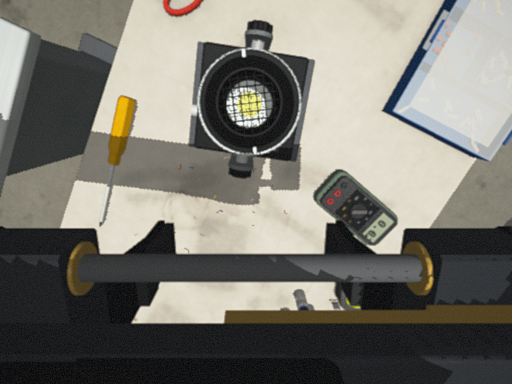

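```bash
python3 -c "
from bench import bot
print(bot.finish_job())"
```

```text
the job is handed in; nothing more can be done
None
```

The snoot was seated in the gaps, pressed down, turned about 81° clockwise to the stop and let spring up. It came to rest about 5 mm below the free ring height, against the nominal 4 mm for locked. I handed the job in at about 17.6 s of robot time with the gripper clear and the bystanders untouched; the hand-in returned no verdict.

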